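# Rehang a sprung-pin guard door on the test cell

## Robot

A 7-joint arm with a two-finger parallel gripper is mounted at the origin on the work surface. World frame = base frame: x ahead of the robot, y to its left, z up, the work surface at z = 0. Lengths are in m, angles in rad, forces in N, time in s.
With the tool pointing down it reaches from about 0.35 to 0.9 m from the base axis. Payload 8.1 kg.
Tool frame: the origin (TCP) lies on the centre line of the jaws, within the pads' length; the fingertips stand 17 mm ahead of it and the grasp point (between the pads) lies 2 mm behind it; z points along the fingers, y is the direction in which the jaws open and shut (so a half turn about z gives the same grasp; the last joint's range is limited). The gripper opens to 92 mm and grips with 3 to 60 N. Pads are 19 mm wide; open, the fingers measure 130 mm over their backs; the gripper's body (75 mm by 190 mm) begins 47 mm behind the grasp point.
Start: joints at [-1.376, 0.434, 0.025, 1.573, -0.012, 1.134, -0.075], TCP at [0.183, 0.597, 0.244] pointing down, gripper open.
Joint ranges: [-2.62, 2.62], [-0.44, 2.09], [-1.27, 1.32], [0.08, 2.57], [-1.32, 4.46], [0.12, 2], [-2.74, 2.74]. Speed limits (rad/s): [2.22, 2.22, 3.01, 3.01, 3.14, 3.14, 3.14].

## Interface

Orientations are given as a rotation vector (axis times angle).
In Python, from cell import arm, imaging, job gives the robot as it stands.
- The arm moves only by the tool jog_arm, never from a script. Its argument "moves" is a list of rows, each an object with "fingers": the closure, from -1 (fully open) to 1 (shut); "xyz": the shift along the tool's x, y, z in cm, a list of three; "angular": the turn, a rotation vector about the tool's x, y, z in rad, a list of three. In form: [{"fingers": fingers, "xyz": [dx, dy, dz], "angular": [ax, ay, az]}, ...]. A call has 1 to 12 rows; each row is the pose to reach, as a shift and turn from the pose commanded when the call began, along the tool's axes at that moment; what a row does not reach only later rows make up. A row lasts 1/8 s, in which the tool goes at most 62.5 mm and 10.7 degrees, less where a joint would pass 70% of its speed; a pose out of reach is approached as far as the arm can. A call with a gripper value outside its range is refused whole. The fingers move at their own pace and stop on an object; "grip_force" is the grip in N (left out, the last holds). Time passes only in rows, so rows that repeat a pose let the fingers close. It gives the time, the measured TCP pose, the force and the opening at its end, in the units of the state.
- arm.observe(): the state, without advancing time (a new reading comes with each control period).
- imaging.get_image(name): name is "scene" or "top" or "wrist"; returns the picture (480x640x3 uint8, red, green, blue); there is no depth.
- imaging.camera_params(name): a dict with "fx", "fy", "cx", "cy" (pixels), "rvec" (rotation vector, rad) and "tvec" (3), from world to camera coordinates, as OpenCV has them; the wrist camera has in their place "hand_eye" (4x4, takes a point from camera to tool coordinates, whose origin is the TCP and whose axes are the flange's). Camera axes: x right, y down, z forward; pixel columns grow to the right and rows downward; lengths in m; the calibration is good to about 2 mm. The wrist camera is an equidistant fisheye: a pixel r from the principal point sees the ray r / f radians off the axis. A picture is of the moment at which its call begins: read the wrist's pose just before it. camera_params takes no time and is no camera call.
- job.sign_off(): hands the job in, once; it reports no verdict.
The state is a dict: "clock": time; "joints": joint angles; "dq": joint speeds; "joint_efforts": joint torques, N m; "position": TCP position; "ee_rot": TCP orientation; "force": force on the tool from outside, world axes, zero at the start; "ft_torque": the same for the moment, N m; "width": opening from 0.0 (shut) to 1.0 (fully open).
Only numpy, scipy, OpenCV 4.12 (cv2) and the standard library are available. Lean on these libraries where they do the work, as an engineer would, in place of code of your own. Each camera call takes 0.05 s, during which the arm holds its last target. There are 200 camera calls.

## Task

Pinch the two finger tabs of the guard door together to draw its sprung hinge pin, lift the door off the parking stand, and drop it into the hinge ears of the open-fronted test cell, then let the pin spring fully home so the door hangs level and locked. The cell's hinge plate is height-adjustable and its true height is not known beforehand, so feel for the bottom of the ears and be gentle: never wrench the door off the stand or force it into the cell's ears (keep under 30 N). Leave the other things on the bench where they are.

Things in the scene. Friction and masses are not known exactly. Their poses are not given: they have to be found in the camera images.
- door: loose guard door, 0.35 to 0.55 kg; origin on its hinge axis, midway along the barrel; z up, y along the axis towards the sprung pin, x out of its front. Metal panel 96 wide (y) x 5 thick x 105 high hangs from 8 to 113 mm below the axis. Barrel 14 mm across from y -60 to +60 mm. Fixed pin, 8 mm across, round end, sticks out to y -72; sprung pin alike to y +72 when home
- door_grip (a point): grasp point of the door, 34 mm above the axis, mid-door, same axes. Two upright tabs on the barrel, 24 wide (x), 6 thick (y), tops 50 mm above the axis. Outer face of the fixed tab at y -15 mm; of the sprung tab at y +29 mm with the pin home, +15 mm fully drawn. A pinch along y centred here starts 44 mm wide, off-centre, and ends 30 mm wide, centred, with the pin drawn
- pin (a joint): sprung hinge pin with its tab: 0 = home (out), 0.014 m = fully drawn against a stop (tip 2 mm inside the barrel end). The spring takes 5 N to start and 12 N fully drawn, and always drives the pin home. A grip of 25 to 30 N holds it drawn and carries the door
- door_axis (a point): middle of the door's hinge axis (the door's origin), same axes. Carry the door the same way round: fixed pin to the slotted ear, sprung pin to the ear with the hole
- stand_axis (a point): point on the parking stand's hinge axis, midway between its ears, 135 mm above the bench; y along the axis from the slotted ear (-y) to the ear with the hole (+y), x to the front, z up. The door hangs here at the start; it goes in and out straight up and down with the pin drawn, with 3 mm of play at either end
- stand: parking stand: upright grey plate on a foot; origin on the bench under stand_axis. Ears, alike on stand and cell: 8 mm thick, inner faces at y -63 and +63 mm. The -y ear has an open-topped slot, 12 mm wide in x, wider above; the +y ear a closed hole 12 wide x 10 high and inside it a ledge (y 53 to 63) on which the barrel rests. Ears reach 20 mm above the axis; a plate stands 14 mm behind it
- cell_axis (a point): point midway between the test cell's ears at the MIDDLE of the hinge plate's height range, 135 mm above the bench; axes as for the stand. The plate is clamped anywhere within 16 mm above or below this point; that height is not measured (x and y are true)
- cell: test cell where the door must hang: grey box 170 wide x 125 deep x 120 mm high, open to +x, with the same ears on a rigid steel hinge plate over its opening; origin on the bench under cell_axis. With the fixed pin on the slot's bottom and the barrel on the ledge, the sprung pin is level with its hole; let out higher up, the pin jams on the ear's face
- end_cap: loose black cylinder end cap, 52 mm across, 30 mm high; bystander, leave it alone; origin under its centre
- valve: loose brass quick-exhaust valve, about 45 x 24 x 40 mm; bystander; origin under its centre
- flange: loose grey cast-iron mounting flange, 75 mm square, 28 mm high; bystander; origin under its centre
- spanner: loose steel spanner 170 mm long lying flat; bystander
- seal_ring: loose black rubber ring, 56 mm across, 12 mm high; bystander; origin under its centre
- tube: loose aluminium cylinder body lying down, 138 x 46 x 46 mm; bystander; origin under its centre
Mind the look-alikes: they are no part of the job. What is shaped like the door but purple or red is not meant. Leave any orange look-alike of the stand alone.

How it is judged:
On the way:
1. the pin is drawn and the door lifted clear of the stand's ears (z of door_axis in the frame of stand_axis above 0.04 m and value of joint pin above 0.008 m), for 0.2 s.
At the end, for the whole second after the job is handed in: The door hangs at rest in the cell's ears: its hinge axis within 6 mm in x, 7 mm in y and 20 mm in z of the cell's point, level along the axis within 0.04 rad, hanging within 0.2 rad of upright, hinge axes parallel within 0.06 rad, the sprung pin within 2 mm of home, let go (x of door_axis in the frame of cell_axis between -0.006 and 0.006 m and y of door_axis in the frame of cell_axis between -0.007 and 0.007 m and z of door_axis in the frame of cell_axis between -0.02 and 0.02 m and value of joint pin below 0.002 m and angle between door_axis's own y axis and vertical between 1.531 and 1.611 rad and angle between door_axis's own z axis and vertical below 0.2 rad and angle between the y axis of door_axis and the y axis of cell_axis, either way round below 0.06 rad and linear speed of door below 0.03 m/s); the robot touches nothing.
It fails at once if the door is forced against the stand (over 40 N) (contact force between door and stand above 40 N).
It fails at once if the door is forced against the cell (over 30 N) (contact force between door and cell above 30 N).
It fails at once if another thing on the bench is shifted by more than 30 mm (distance of any of end_cap, valve, flange, spanner, seal_ring, tube from where it was at the start of the episode above 0.03 m).
It also fails if it takes over 64 s, if anything falls off the work surface, if the arm or the gripper's body presses on something with over 40 N, if the wrist force passes 120 N, or if a joint passes its speed limit or range.

## Working session

There is one attempt and no reset: what is moved stays moved. The work goes in short steps, Python scripts to look and compute and a tool call to move; the robot and the scene stay as the last step left them, time stands still between calls to the robot, and variables do not carry over. Pictures are saved under pics/ and viewed, about 8 in all and at most 12, crops included, and the job is handed in when it is done.

Besides the shell and the picture viewer there is one more tool, called after "Emit:" as name([rows], argument=value, ...), one row to a line, values as JSON. jog_arm: Moves the arm, as the interface text tells. Its arguments: {"type":"object","properties":{"moves":{"type":"array"},"grip_force":{"type":"number"}},"required":["moves"]}

```bash
mkdir -p pics; ls; python3 - <<'E'
from cell import arm, imaging
import cv2
print(arm.observe())
for n in("scene","top","wrist"):
    im=imaging.get_image(n); cv2.imwrite(f"pics/{n}0.png",im[:,:,::-1]); print(n,imaging.camera_params(n))
E
```

```text
pics
{'clock': 0.0, 'joints': array([-1.37560307,  0.43523009,  0.02495723,  1.57408196, -0.01159768,
        1.13398506, -0.07511906]), 'dq': array([-0.00072071, -0.00088397, -0.0005421 ,  0.0012317 ,  0.00094883,
        0.00043987, -0.00131948]), 'joint_efforts': array([-4.84519242e-04, -6.67867470e+01,  9.84572098e-01, -3.14451206e+01,
       -6.05960051e-02,  4.30666760e-02,  1.70302865e-04]), 'position': array([0.18328666, 0.59702473, 0.2429462 ]), 'ee_rot': array([-4.66145958e-01, -3.10672052e+00,  2.44519976e-03]), 'force': array([-0.6023632 , -0.87675666,  0.42213144]), 'ft_torque': array([ 0.01823752,  0.02872334, -0.00117347]), 'width': 0.9973606536792271}
scene {'fx': 574.1957595480903, 'fy': 574.1957595480903, 'cx': 317.6075122617153, 'cy': 232.1210210469851, 'rvec': array([ 2.40949754,  0.62644434, -0.20280932]), 'tvec': array([-0.53647772, -0.05342843,  1.34133425])}
top {'fx': 615.5157274060007, 'fy': 615.5157274060007, 'cx': 310.9211459745751, 'cy': 230.01628279036586, 'rvec': array([ 2.15821009, -2.04718483,  0.23349374]), 'tvec': array([0.07649008, 0.55835279, 1.28313144])}
wrist {'fx': 371.64829954431775, 'fy': 371.64829954431775, 'cx': 322.3562151065499, 'cy': 234.69367605987952, 'hand_eye': array([[-5.80136502e-04, -9.68631508e-01, -2.48500834e-01,
         6.70307145e-02],
       [ 9.99999457e-01, -3.46772090e-04, -9.82861149e-04,
        -7.58609313e-04],
       [ 8.65857124e-04, -2.48501269e-01,  9.68631184e-01,
        -1.40753425e-01],
       [ 0.00000000e+00,  0.00000000e+00,  0.00000000e+00,
         1.00000000e+00]])}
```

View pics/scene0.png

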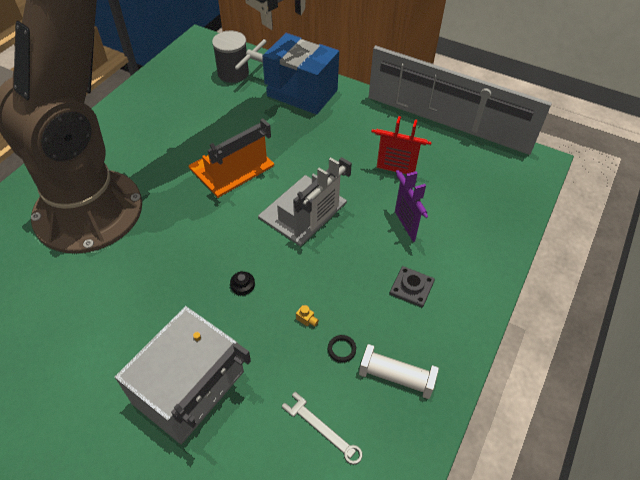

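View pics/top0.png

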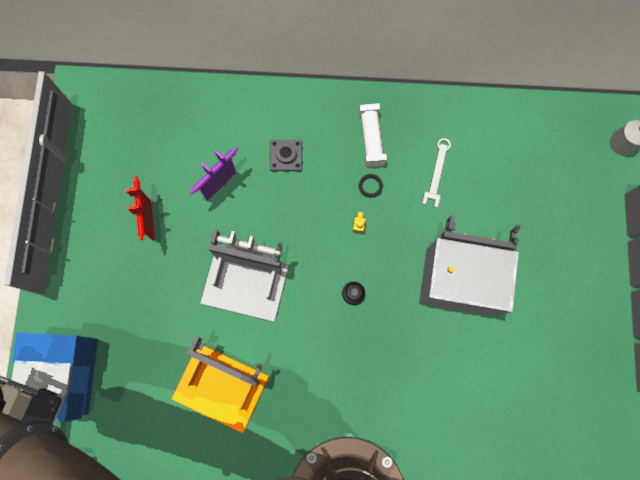

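The scene view shows the grey stand with the silver door at (315,200), and the cell at (190,370). The look-alikes are an orange stand (235,160), a red door (400,145) and a purple door (410,205). The silver door on the grey stand fits the description: it's metal, hanging at the start, with the stand grey. I'll confirm it in an enlarged crop.

```bash
python3 - <<'E'
import cv2, numpy as np
t=cv2.imread("pics/top0.png"); s=cv2.imread("pics/scene0.png")
r=lambda a,f: cv2.resize(a,None,fx=f,fy=f,interpolation=cv2.INTER_CUBIC)
A=r(t[225:275,200:300],4); B=r(s[150:250,250:360],3)   # top stand x4; scene stand x3
C=r(t[210:260,425:525],4); D=r(s[330:430,160:270],3)
L=np.vstack([A,cv2.copyMakeBorder(B,0,0,0,70,0)]) 
R=np.vstack([C,cv2.copyMakeBorder(D,0,0,0,70,0)])
cv2.imwrite("pics/crop1.png",np.hstack([L,R]))
E
```

```text
(no output)
```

View pics/crop1.png

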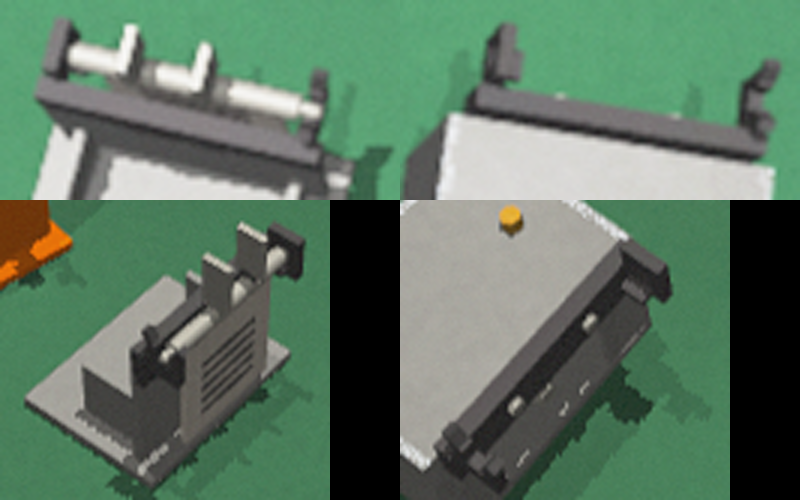

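The crops confirm it: the silver door hangs on the grey stand, with its solid ear at image left and its slotted ear at right. Tab tops in the top view are about (232.5,232) and (252,236). The cell's ears are laid out the same way. Next are the coarse measurements.

```bash
cat > h.py <<'E'
import numpy as np, cv2
from scipy.spatial.transform import Rotation as R
from cell import arm, imaging
def ray(cam,px,st=None):
    p=imaging.camera_params(cam); u=(np.array(px,float)-[p['cx'],p['cy']])/[p['fx'],p['fy']]
    if cam=="wrist":
        th=np.hypot(*u); d=np.r_[u/th*np.sin(th),np.cos(th)]
        H=p['hand_eye']; Rt=R.from_rotvec(st['ee_rot']).as_matrix()
        return Rt@H[:3,3]+st['position'], Rt@H[:3,:3]@d
    Rm=R.from_rotvec(p['rvec']).as_matrix()
    return -Rm.T@p['tvec'], Rm.T@np.r_[u,1]
def onz(cam,px,z,st=None):
    o,d=ray(cam,px,st); return o+d*(z-o[2])/d[2]
def tri(*rays):
    A=0;b=0
    for o,d in rays:
        d=d/np.linalg.norm(d);M=np.eye(3)-np.outer(d,d);A=A+M;b=b+M@o
    p=np.linalg.solve(A,b); return p,[np.linalg.norm(np.cross(p-o,d/np.linalg.norm(d)))*1e3 for o,d in rays]
def proj_wrist(P,st):
    p=imaging.camera_params("wrist");H=p['hand_eye'];Rt=R.from_rotvec(st['ee_rot']).as_matrix()
    c=H[:3,:3].T@(Rt.T@(np.array(P)-st['position'])-H[:3,3]); r=np.hypot(c[0],c[1]); th=np.arctan2(r,c[2])
    return np.array([p['cx'],p['cy']])+p['fx']*th*c[:2]/r
E
python3 - <<'E'
from h import *
np.set_printoptions(precision=4,suppress=True)
c=lambda x,y:(200+x/4,225+y/4)
s=lambda x,y:(250+x/3,150+(y-200)/3)
cc=lambda x,y:(425+(x-400)/4,210+y/4); cs=lambda x,y:(160+(x-400)/3,330+(y-200)/3)
print("tabs",onz("top",c(130,32),.185),onz("top",c(207,48),.185))
print("barrel",onz("top",c(70,50),.142),onz("top",c(300,103),.142))
print("tab tri",tri(ray("top",c(130,28)),ray("scene",s(252,232))),tri(ray("top",c(207,44)),ray("scene",s(217,262))))
print("ear tops stand",onz("top",c(60,25),.155),onz("top",c(320,75),.155))
# cell ear tops: slab outer-front top corners
print("cell ears",onz("top",cc(505,27),.155),onz("top",cc(770,65),.155))
E
```

```text
tabs [0.5115 0.2595 0.185 ] [0.5054 0.2209 0.185 ]
barrel [0.5096 0.2953 0.142 ] [0.4884 0.1761 0.142 ]
tab tri (array([0.5106, 0.2573, 0.1877]), [np.float64(2.9555165702150297), np.float64(2.955516570215141)]) (array([0.5042, 0.2187, 0.1897]), [np.float64(2.8925072369526466), np.float64(2.892507236952485)])
ear tops stand [0.5196 0.2993 0.155 ] [0.5008 0.1661 0.155 ]
cell ears [ 0.5756 -0.1796  0.155 ] [ 0.5628 -0.3146  0.155 ]
```

Barrel length comes out at 121 mm, tab spacing at 39 mm and tab-top height at about 0.188 m, so the coarse fix agrees with the given sizes. Next I'll work out a move to above the stand for a close wrist view.

```bash
cat >> h.py <<'E'
def goal(xyz,yaw):
    """tool down, tool y along the hinge y axis of heading yaw; prints rel. move in tool axes (cm, rad)"""
    s=arm.observe(); Rc=R.from_rotvec(s['ee_rot']); 
    Rg=R.from_matrix(np.array([[-np.cos(yaw),-np.sin(yaw),0],[-np.sin(yaw),np.cos(yaw),0],[0,0,-1]]).T.T)
    d=Rc.inv().apply(np.array(xyz)-s['position'])*100
    print("shift cm",d.round(2),"turn",(Rc.inv()*Rg).as_rotvec().round(4),"tilt rv",s['ee_rot'].round(4),"pos",s['position'].round(4),"F",s['force'].round(1),"w",round(s['width']*92,1),"t",round(s['clock'],2))
E
python3 -c "
from h import *
goal((.50,.236,.30),-.176)
goal((.183,.597,.30),-.3)"
```

```text
shift cm [-40.87 -25.23  -5.65] turn [-0.0012  0.     -0.1219] tilt rv [-4.6620e-01 -3.1067e+00  1.9000e-03] pos [0.1833 0.5971 0.2431] F [ 0.2 -0.3 -0.4] w 91.9 t 0.15
shift cm [ 0.03 -0.03 -5.69] turn [-0.0012  0.0001  0.0021] tilt rv [-4.6620e-01 -3.1067e+00  1.9000e-03] pos [0.1833 0.5971 0.2431] F [ 0.2 -0.3 -0.4] w 91.9 t 0.15
```

Emit:
jog_arm([
  {"fingers": -1,"xyz": [0,0,-5.7],"angular": [0,0,0]},
  {"fingers": -1,"xyz": [-5,-3,-5.7],"angular": [0,0,-0.02]},
  {"fingers": -1,"xyz": [-10,-6.2,-5.7],"angular": [0,0,-0.04]},
  {"fingers": -1,"xyz": [-15,-9.3,-5.7],"angular": [0,0,-0.06]},
  {"fingers": -1,"xyz": [-20,-12.4,-5.7],"angular": [0,0,-0.08]},
  {"fingers": -1,"xyz": [-25,-15.5,-5.7],"angular": [0,0,-0.1]},
  {"fingers": -1,"xyz": [-30,-18.6,-5.7],"angular": [0,0,-0.12]},
  {"fingers": -1,"xyz": [-35,-21.7,-5.7],"angular": [0,0,-0.122]},
  {"fingers": -1,"xyz": [-39,-24,-5.7],"angular": [0,0,-0.122]},
  {"fingers": -1,"xyz": [-40.9,-25.2,-5.7],"angular": [0,0,-0.122]},
  {"fingers": -1,"xyz": [-40.9,-25.2,-5.7],"angular": [0,0,-0.122]},
  {"fingers": -1,"xyz": [-40.9,-25.2,-5.7],"angular": [0,0,-0.122]},
], grip_force=28)

```text
clock: 1.65
position: [0.4996, 0.2376, 0.3005]
ee_rot: [-0.274, -3.129, -0.001]
force: [-1.1, -0.1, 0.4]
width: 0.998
```

```bash
python3 - <<'E'
from h import *
goal((.50,.236,.30),-.176)
st=arm.observe(); im=imaging.get_image("wrist"); cv2.imwrite("pics/w1.png",im[:,:,::-1])
import pickle; pickle.dump(st,open("w1.pkl","wb"))
for P in [(.499,.2357,.135),(.5115,.2595,.185),(.5054,.2209,.185)]: print(proj_wrist(P,st))
E
```

```text
shift cm [-0.06 -0.15  0.05] turn [ 0.0003 -0.0008  0.0013] tilt rv [-2.7400e-01 -3.1289e+00 -5.0000e-04] pos [0.4996 0.2376 0.3005] F [-1.1 -0.1  0.4] w 91.8 t 1.65
[321.13835045 221.3704089 ]
[356.43749823 247.26235105]
[302.17860719 248.23895589]
```

View pics/w1.png

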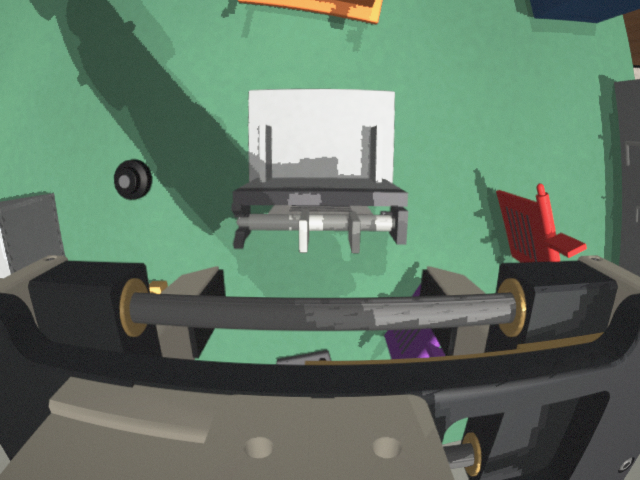

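The wrist view shows the door's barrel from about (248,222) to (395,222), tabs near (304,235) and (355,235), and ears at (240,235) and (402,225). I'll enlarge it.

```bash
python3 - <<'E'
import cv2
w=cv2.imread("pics/w1.png")[175:265,225:415]
cv2.imwrite("pics/w1c.png",cv2.resize(w,None,fx=4,fy=4,interpolation=cv2.INTER_CUBIC))
E
```

```text
(no output)
```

View pics/w1c.png

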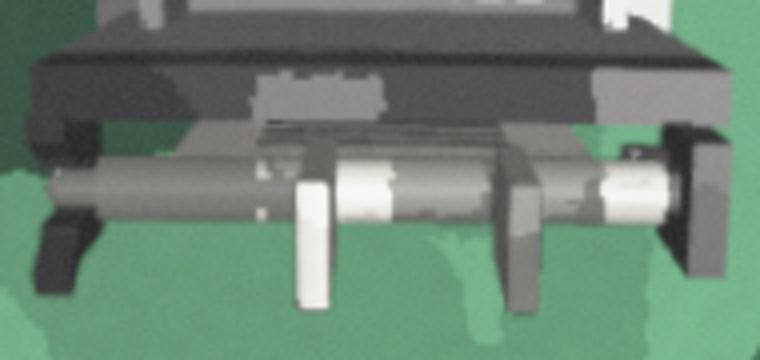

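The tab top faces are at crop x 297–329, y 182–308 (fixed) and x 509–540, y 184–312 (sprung). The barrel runs from x 97 to about 668, y 157–221. I'll convert these to points.

```bash
python3 - <<'E'
from h import *
import pickle; st=pickle.load(open("w1.pkl","rb"))
np.set_printoptions(precision=4,suppress=True)
c=lambda x,y:(225+x/4,175+y/4)
W=lambda x,y,z:onz("wrist",c(x,y),z,st)
f=[W(297,182,.185),W(329,182,.185),W(297,308,.185),W(329,308,.185)]
s=[W(509,184,.185),W(540,184,.185),W(509,312,.185),W(540,312,.185)]
F=np.mean(f,0);S=np.mean(s,0);print("fixed",F,"sprung",S,"sep",np.linalg.norm(S-F),"depth",np.linalg.norm(f[0]-f[2]),np.linalg.norm(s[0]-s[2]))
d=S-F; print("yaw tabs",np.arctan2(-d[0],d[1]))
u=d/np.linalg.norm(d); print("origin from tabs", F+12*u/1e3, S-26*u/1e3)
a=W(97,189,.139);b=W(668,190,.139); d2=b-a; print("barrel",a,b,np.linalg.norm(d2),"yaw",np.arctan2(-d2[0],d2[1]),"mid",(a+b)/2)
e=[W(50,292,.155),W(708,275,.155)];print(e,np.linalg.norm(e[1]-e[0]),np.arctan2(-(e[1]-e[0])[0],(e[1]-e[0])[1]))
# tri fixed tab w/ top camera
E
```

```text
fixed [0.4969 0.2233 0.185 ] sprung [0.504  0.2604 0.185 ] sep 0.03780865243925113 depth 0.023246583244156054 0.023661066723960025
yaw tabs -0.18992527184280736
origin from tabs [0.4992 0.2351 0.185 ] [0.4991 0.2349 0.185 ]
barrel [0.4882 0.176  0.139 ] [0.5094 0.2945 0.139 ] 0.12037214812840737 yaw -0.17698868363140932 mid [0.4988 0.2353 0.139 ]
[array([0.5045, 0.1653, 0.155 ]), array([0.5243, 0.298 , 0.155 ])] 0.1341489504978518 -0.1480043176985062
```

Emit:
jog_arm([
  {"fingers": -0.43,"xyz": [0,-0.05,0],"angular": [0,0,0]},
  {"fingers": -0.43,"xyz": [0,-0.05,4],"angular": [0,0,0]},
  {"fingers": -0.43,"xyz": [0,-0.05,7],"angular": [0,0,0]},
  {"fingers": -0.43,"xyz": [0,-0.05,9],"angular": [0,0,0]},
  {"fingers": -0.43,"xyz": [0,-0.05,9],"angular": [0,0,0]},
  {"fingers": -0.43,"xyz": [0,-0.05,9],"angular": [0,0,0]},
])

```text
clock: 2.45
position: [0.5006, 0.2366, 0.2117]
ee_rot: [0.275, 3.129, 0.001]
force: [0.8, -0.3, -0.8]
width: 0.713
```

```bash
python3 -c "
from h import *
goal((.499,.235,.167),-.178)"
```

```text
shift cm [ 0.14 -0.19  4.47] turn [0.0009 0.0009 0.0028] tilt rv [2.7480e-01 3.1286e+00 1.2000e-03] pos [0.5006 0.2366 0.2117] F [ 0.8 -0.3 -0.8] w 65.6 t 2.45
```

Emit:
jog_arm([
  {"fingers": -0.43,"xyz": [0.14,-0.18,0],"angular": [0,0,0]},
  {"fingers": -0.43,"xyz": [0.14,-0.18,2],"angular": [0,0,0]},
  {"fingers": -0.43,"xyz": [0.14,-0.18,3.5],"angular": [0,0,0]},
  {"fingers": -0.43,"xyz": [0.14,-0.18,4.45],"angular": [0,0,0]},
  {"fingers": -0.43,"xyz": [0.14,-0.18,4.45],"angular": [0,0,0]},
  {"fingers": -0.43,"xyz": [0.14,-0.18,4.45],"angular": [0,0,0]},
])

```text
clock: 3.2
position: [0.499, 0.2346, 0.1667]
ee_rot: [0.276, 3.129, 0.001]
force: [1.0, 0.2, 0.3]
width: 0.713
```

```bash
python3 -c "
from h import *
goal((.499,.235,.167),-.178)"
```

```text
shift cm [ 0.01  0.04 -0.03] turn [0.0004 0.0005 0.002 ] tilt rv [2.7610e-01 3.1289e+00 6.0000e-04] pos [0.499  0.2346 0.1667] F [1.  0.2 0.3] w 65.6 t 3.2
```

Positioned with no contact. Now I'll pinch gradually.

Emit:
jog_arm([
  {"fingers": -0.2,"xyz": [0,0,0],"angular": [0,0,0]},
  {"fingers": 0,"xyz": [0,0,0],"angular": [0,0,0]},
  {"fingers": 0.1,"xyz": [0,0,0],"angular": [0,0,0]},
  {"fingers": 0.2,"xyz": [0,0,0],"angular": [0,0,0]},
  {"fingers": 0.3,"xyz": [0,0,0],"angular": [0,0,0]},
  {"fingers": 0.4,"xyz": [0,0,0],"angular": [0,0,0]},
  {"fingers": 1,"xyz": [0,0,0],"angular": [0,0,0]},
  {"fingers": 1,"xyz": [0,0,0],"angular": [0,0,0]},
  {"fingers": 1,"xyz": [0,0,0],"angular": [0,0,0]},
  {"fingers": 1,"xyz": [0,0,0],"angular": [0,0,0]},
], grip_force=28)

```text
clock: 4.45
position: [0.4985, 0.2328, 0.1666]
ee_rot: [-0.278, -3.129, 0.003]
force: [-2.3, -4.5, 7.4]
width: 0.329
```

```bash
python3 - <<'E'
from h import *
goal((.499,.235,.167),-.178)
E
```

```text
shift cm [-0.01  0.23 -0.04] turn [-0.0018 -0.0004  0.0007] tilt rv [-2.7810e-01 -3.1287e+00  2.8000e-03] pos [0.4985 0.2328 0.1666] F [-2.3 -4.5  7.4] w 30.3 t 4.45
```

The pinch closed to 30.3 mm, so the pin is fully drawn. There's a side load of −4.5 N in y, so I'll ease the tool that way and then start a small lift.

Emit:
jog_arm([
  {"fingers": 1,"xyz": [0,-0.1,0],"angular": [0,0,0]},
  {"fingers": 1,"xyz": [0,-0.2,-0.1],"angular": [0,0,0]},
  {"fingers": 1,"xyz": [0,-0.25,-0.2],"angular": [0,0,0]},
  {"fingers": 1,"xyz": [0,-0.25,-0.2],"angular": [0,0,0]},
])

```text
clock: 4.95
position: [0.4979, 0.2323, 0.1679]
ee_rot: [-0.275, -3.129, -0.0]
force: [0.6, 2.9, -5.1]
width: 0.321
```

Emit:
jog_arm([
  {"fingers": 1,"xyz": [0,-0.1,-0.4],"angular": [0,0,0]},
  {"fingers": 1,"xyz": [0,-0.1,-0.8],"angular": [0,0,0]},
  {"fingers": 1,"xyz": [0,-0.1,-1.2],"angular": [0,0,0]},
  {"fingers": 1,"xyz": [0,-0.1,-1.6],"angular": [0,0,0]},
])

```text
clock: 5.45
position: [0.4978, 0.2301, 0.1842]
ee_rot: [-0.277, -3.129, 0.002]
force: [0.6, -0.5, -3.1]
width: 0.324
```

Emit:
jog_arm([
  {"fingers": 1,"xyz": [0,0,-1],"angular": [0,0,0]},
  {"fingers": 1,"xyz": [0,0,-2.2],"angular": [0,0,0]},
  {"fingers": 1,"xyz": [0,0,-4],"angular": [0,0,0]},
  {"fingers": 1,"xyz": [0,0,-6],"angular": [0,0,0]},
  {"fingers": 1,"xyz": [0,0,-8],"angular": [0,0,0]},
  {"fingers": 1,"xyz": [0,0,-10],"angular": [0,0,0]},
  {"fingers": 1,"xyz": [0,0,-12],"angular": [0,0,0]},
  {"fingers": 1,"xyz": [0,0,-14],"angular": [0,0,0]},
  {"fingers": 1,"xyz": [0,0,-15.5],"angular": [0,0,0]},
  {"fingers": 1,"xyz": [0,0,-15.5],"angular": [0,0,0]},
  {"fingers": 1,"xyz": [0,0,-15.5],"angular": [0,0,0]},
])

```text
clock: 6.82
position: [0.4977, 0.2309, 0.3386]
ee_rot: [-0.276, -3.129, 0.001]
force: [0.1, 0.0, -3.5]
width: 0.323
```

```bash
python3 - <<'E'
from h import *
goal((.48,-.247,.335),-.095)
E
```

```text
shift cm [ -6.62 -47.37   0.38] turn [-0.0006 -0.0009 -0.0808] tilt rv [-2.7580e-01 -3.1286e+00  1.0000e-03] pos [0.4977 0.2309 0.3386] F [ 0.1  0.  -3.5] w 29.8 t 6.83
```

Emit:
jog_arm([
  {"fingers": 1,"xyz": [-1,-2.2,0],"angular": [0,0,0]},
  {"fingers": 1,"xyz": [-3,-6.5,0],"angular": [0,0,-0.01]},
  {"fingers": 1,"xyz": [-5,-11,0],"angular": [0,0,-0.02]},
  {"fingers": 1,"xyz": [-7.5,-16,0],"angular": [0,0,-0.03]},
  {"fingers": 1,"xyz": [-10,-21,0],"angular": [0,0,-0.04]},
  {"fingers": 1,"xyz": [-12,-26,0],"angular": [0,0,-0.05]},
  {"fingers": 1,"xyz": [-14.5,-31,0],"angular": [0,0,-0.06]},
  {"fingers": 1,"xyz": [-17,-36,0],"angular": [0,0,-0.07]},
  {"fingers": 1,"xyz": [-19,-40.5,0],"angular": [0,0,-0.08]},
  {"fingers": 1,"xyz": [-20.5,-44,0],"angular": [0,0,-0.083]},
  {"fingers": 1,"xyz": [-21,-45.1,0],"angular": [0,0,-0.083]},
  {"fingers": 1,"xyz": [-21,-45.1,0],"angular": [0,0,-0.083]},
])

```text
clock: 8.32
position: [0.6256, -0.25, 0.3381]
ee_rot: [-0.148, -3.136, -0.001]
force: [-0.8, 0.5, -3.7]
width: 0.322
```

Emit:
jog_arm([
  {"fingers": 1,"xyz": [0,0,0],"angular": [0,0,0]},
  {"fingers": 1,"xyz": [0,0,0],"angular": [0,0,0]},
])

```text
clock: 8.57
position: [0.6262, -0.248, 0.3393]
ee_rot: [0.142, 3.138, 0.001]
force: [0.7, -0.3, -2.8]
width: 0.321
```

```bash
python3 - <<'E'
from h import *
import pickle
goal((.625,-.25,.338),-.095)
st=arm.observe(); im=imaging.get_image("wrist"); cv2.imwrite("pics/w2.png",im[:,:,::-1]); pickle.dump(st,open("w2.pkl","wb"))
for P in [(.5756,-.1796,.155),(.5628,-.3146,.155)]: print(proj_wrist(P,st))
E
```

```text
shift cm [ 0.1  -0.21  0.13] turn [0.0009 0.0002 0.0043] tilt rv [1.4250e-01 3.1381e+00 1.4000e-03] pos [ 0.6262 -0.248   0.3393] F [ 0.7 -0.3 -2.8] w 29.5 t 8.57
[395.4191807  154.53129368]
[241.4597624  154.27453388]
```

View pics/w2.png

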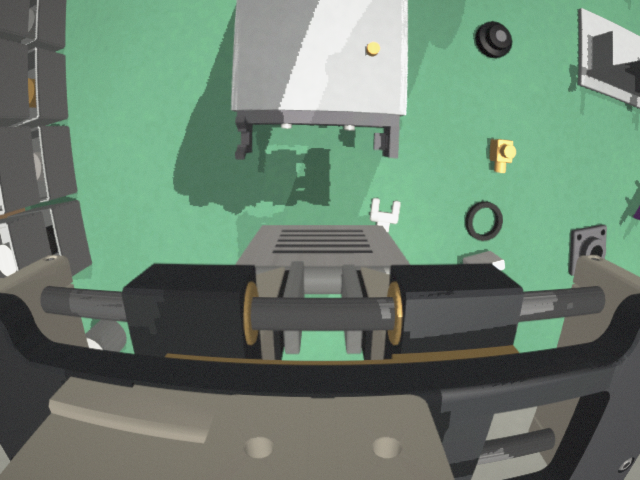

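The wrist view shows the cell's ears at about (243,138) for the slotted one and (392,138) for the one with the hole. The door sits level between the pads. I'll enlarge the ears.

```bash
python3 - <<'E'
import cv2
w=cv2.imread("pics/w2.png")[100:170,225:415]
cv2.imwrite("pics/w2c.png",cv2.resize(w,None,fx=4,fy=4,interpolation=cv2.INTER_CUBIC))
E
```

```text
(no output)
```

View pics/w2c.png

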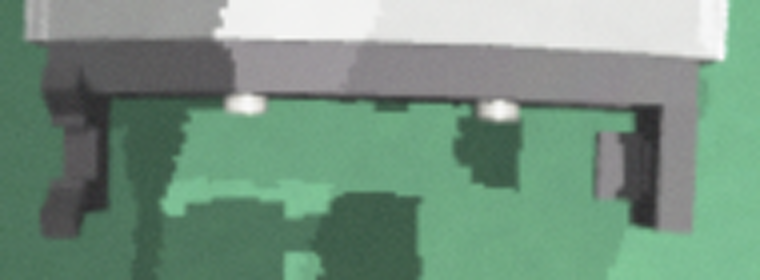

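```bash
python3 - <<'E'
from h import *
import pickle
np.set_printoptions(precision=4,suppress=True)
s1=pickle.load(open("w1.pkl","rb"));s2=pickle.load(open("w2.pkl","rb"))
W1=lambda x,y,z:onz("wrist",(225+x/4,175+y/4),z,s1)
W2=lambda x,y,z:onz("wrist",(225+x/4,100+y/4),z,s2)
yw=lambda a,b:np.arctan2(-(b-a)[0],(b-a)[1]).round(4)
print("stand plate front",yw(W1(100,122,.15),W1(660,123,.15)),"rear",yw(W1(40,66,.15),W1(730,70,.15)),"tips",yw(W1(50,292,.155),W1(708,275,.155)))
for z in(.14,.15,.155,.16,.17):
    li,ri=W2(80,212,z),W2(658,228,z); lo,ro=W2(43,237,z),W2(693,230,z)
    m=(lo+ro)/2
    print(z,"in",np.linalg.norm(ri-li)*1e3,"out",np.linalg.norm(ro-lo)*1e3,"mid",m,"yaw plate",yw(W2(110,94,z),W2(632,105,z)),"tips",yw(W2(62,237,z),W2(676,230,z)))
# analogous for the stand (true z .155)
for z in (.145,.155,.165):
    print("stand",z,"in",np.linalg.norm(W1(660,270,z)-W1(80,275,z)),"out",np.linalg.norm(W1(725,275,z)-W1(33,292,z)))
def fr(p,o,y): d=p-o; c,s=np.cos(y),np.sin(y); return np.array([c*d[0]+s*d[1],-s*d[0]+c*d[1]])*1e3
o=np.array([.4985,.2345,0])
for n,p in dict(Ltip=(50,292),Rtip=(708,275),Lslotf=(55,222),Lslotr=(60,165),Lin=(78,270),Rin=(690,272),Lout=(33,290),Rout=(726,272)).items(): print(n,fr(W1(*p,.155),o,-.178).round(1))
E
```

```text
stand plate front -0.1773 rear -0.1812 tips -0.148
0.14 in 133.01117259806546 out 150.1763043813391 mid [ 0.5731 -0.249   0.14  ] yaw plate -0.1152 tips -0.0817
0.15 in 129.10005952322535 out 145.7604609892061 mid [ 0.5727 -0.2489  0.15  ] yaw plate -0.1152 tips -0.0817
0.155 in 127.14450298580526 out 143.55253929313966 mid [ 0.5725 -0.2488  0.155 ] yaw plate -0.1152 tips -0.0817
0.16 in 125.18894644838518 out 141.34461759707312 mid [ 0.5723 -0.2487  0.16  ] yaw plate -0.1152 tips -0.0817
0.17 in 121.27783337354506 out 136.92877420494017 mid [ 0.5719 -0.2485  0.17  ] yaw plate -0.1152 tips -0.0817
stand 0.145 in 0.12163773957924126 out 0.14626087884623862
stand 0.155 in 0.1175330383316541 out 0.14132526253217315
stand 0.165 in 0.11342833708406692 out 0.1363896462181077
Ltip [ 18.1 -66.9]
Rtip [14.1 67.1]
Lslotf [  3.4 -65.1]
Lslotr [ -8.3 -63.5]
Lin [ 13.4 -60.8]
Rin [13.5 63.3]
Lout [ 17.7 -70.5]
Rout [13.5 70.9]
```

```bash
python3 - <<'E'
from h import *
import pickle
s1=pickle.load(open("w1.pkl","rb"));s2=pickle.load(open("w2.pkl","rb"))
W1=lambda x,y,z:onz("wrist",(225+x/4,175+y/4),z,s1)
W2=lambda x,y,z:onz("wrist",(225+x/4,100+y/4),z,s2)
def fr(p,o,y): d=p-o; c,s=np.cos(y),np.sin(y); return (np.array([c*d[0]+s*d[1],-s*d[0]+c*d[1]])*1e3).round(1)
o=np.array([.4985,.2345,0]);oc=np.array([.5565,-.2469,0])
print("plate front edge",fr(W1(380,122,.15),o,-.178),fr(W2(371,99.5,.153),oc,-.113))
print("slot f/r stand",fr(W1(55,222,.155),o,-.178),fr(W1(60,165,.155),o,-.178))
print("slot f/r cell",fr(W2(62,185,.158),oc,-.113),fr(W2(62,122,.158),oc,-.113))
print("ledge centre cell",fr(W2(610,166,.131),oc,-.113))
print("bolts?",fr(W2(37,238,.158),oc,-.113))
goal((.5565,-.247,.30),-.113)
E
```

```text
plate front edge [-16.    0.4] [-12.3   0.2]
slot f/r stand [  3.4 -65.1] [ -8.3 -63.5]
slot f/r cell [  6.7 -66.8] [ -7.2 -66.8]
ledge centre cell [ 0.5 56.1]
bolts? [ 18.3 -72.5]
shift cm [ 6.94 -0.51  3.94] turn [0.0007 0.0003 0.022 ] tilt rv [1.4300e-01 3.1381e+00 1.0000e-03] pos [ 0.6261 -0.2483  0.3394] F [ 0.5 -0.3 -4.1] w 30.1 t 8.62
```

Cell axis is about (0.5565, −0.247) at yaw −0.113, and the ear width puts its height near 0.138 ± 0.004. The slot and ledge both line up to within 1 mm in x. Moving over it.

Emit:
jog_arm([
  {"fingers": 1,"xyz": [2,0,0],"angular": [0,0,0.01]},
  {"fingers": 1,"xyz": [4,-0.1,0],"angular": [0,0,0.022]},
  {"fingers": 1,"xyz": [6,-0.1,0],"angular": [0,0,0.022]},
  {"fingers": 1,"xyz": [6.9,-0.4,0],"angular": [0,0,0.022]},
  {"fingers": 1,"xyz": [6.9,-0.4,0],"angular": [0,0,0.022]},
  {"fingers": 1,"xyz": [6.9,-0.4,0],"angular": [0,0,0.022]},
  {"fingers": 1,"xyz": [6.9,-0.4,0],"angular": [0,0,0.022]},
])

```text
clock: 9.5
position: [0.5574, -0.247, 0.339]
ee_rot: [-0.179, -3.136, -0.0]
force: [0.3, 0.6, -4.2]
width: 0.328
```

```bash
python3 - <<'E'
from h import *
import time
for i in range(3): goal((.5565,-.247,.20),-.113); imaging.get_image("wrist") if i<2 else 0
E
```

```text
shift cm [ 9.00e-02 -1.00e-02  1.39e+01] turn [ 0.     -0.0002 -0.0013] tilt rv [-1.7940e-01 -3.1363e+00 -1.0000e-04] pos [ 0.5574 -0.247   0.339 ] F [ 0.3  0.6 -4.2] w 30.2 t 9.5
shift cm [8.00e-02 1.00e-02 1.39e+01] turn [-0.0001 -0.0001 -0.0015] tilt rv [-1.7970e-01 -3.1363e+00  1.0000e-04] pos [ 0.5573 -0.2471  0.339 ] F [-0.3 -1.1 -3.3] w 29.8 t 9.55
shift cm [7.00e-02 1.00e-02 1.39e+01] turn [-0.     -0.0002 -0.0016] tilt rv [-1.7990e-01 -3.1362e+00  1.0000e-04] pos [ 0.5572 -0.2472  0.339 ] F [-0.3  0.6 -3.1] w 29.8 t 9.6
```

Emit:
jog_arm([
  {"fingers": 1,"xyz": [0.05,0,1],"angular": [0,0,0]},
  {"fingers": 1,"xyz": [0.05,0,2.5],"angular": [0,0,0]},
  {"fingers": 1,"xyz": [0.05,0,4],"angular": [0,0,0]},
  {"fingers": 1,"xyz": [0.05,0,5.5],"angular": [0,0,0]},
  {"fingers": 1,"xyz": [0.05,0,7],"angular": [0,0,0]},
  {"fingers": 1,"xyz": [0.05,0,8],"angular": [0,0,0]},
  {"fingers": 1,"xyz": [0.05,0,8],"angular": [0,0,0]},
])

```text
clock: 10.48
position: [0.556, -0.247, 0.2583]
ee_rot: [-0.18, -3.135, -0.001]
force: [-0.6, 0.9, -3.0]
width: 0.328
```

Emit:
jog_arm([
  {"fingers": 1,"xyz": [0,0,1],"angular": [0,0,0]},
  {"fingers": 1,"xyz": [0,0,2],"angular": [0,0,0]},
  {"fingers": 1,"xyz": [0,0,3],"angular": [0,0,0]},
  {"fingers": 1,"xyz": [0,0,4],"angular": [0,0,0]},
  {"fingers": 1,"xyz": [0,0,4.6],"angular": [0,0,0]},
  {"fingers": 1,"xyz": [0,0,4.6],"angular": [0,0,0]},
  {"fingers": 1,"xyz": [0,0,4.6],"angular": [0,0,0]},
])

```text
clock: 11.35
position: [0.5565, -0.2474, 0.2136]
ee_rot: [0.18, 3.136, -0.0]
force: [-0.5, 0.6, -3.1]
width: 0.325
```

```bash
python3 - <<'E'
from h import *
goal((.5565,-.247,.17),-.113)
im=imaging.get_image("wrist")[150:330,160:480]; cv2.imwrite("pics/w3.png",cv2.resize(im[:,:,::-1],None,fx=2.5,fy=2.5))
E
```

```text
shift cm [0.01 0.04 4.36] turn [-0.0001  0.0006 -0.0019] tilt rv [ 1.8040e-01  3.1358e+00 -2.0000e-04] pos [ 0.5565 -0.2474  0.2136] F [-0.5  0.6 -3.1] w 29.9 t 11.35
```

View pics/w3.png

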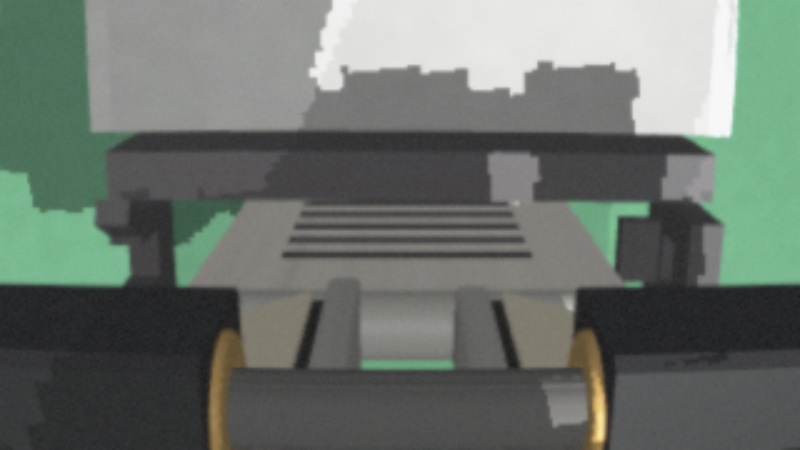

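The door sits squarely between the ears with no contact. Now I'll feel downwards in small steps.

Emit:
jog_arm([
  {"fingers": 1,"xyz": [0,0.03,0.4],"angular": [0,0,0]},
  {"fingers": 1,"xyz": [0,0.03,0.8],"angular": [0,0,0]},
  {"fingers": 1,"xyz": [0,0.03,1.2],"angular": [0,0,0]},
  {"fingers": 1,"xyz": [0,0.03,1.6],"angular": [0,0,0]},
  {"fingers": 1,"xyz": [0,0.03,2.0],"angular": [0,0,0]},
  {"fingers": 1,"xyz": [0,0.03,2.3],"angular": [0,0,0]},
  {"fingers": 1,"xyz": [0,0.03,2.5],"angular": [0,0,0]},
  {"fingers": 1,"xyz": [0,0.03,2.5],"angular": [0,0,0]},
])

```text
clock: 12.4
position: [0.5563, -0.2469, 0.1881]
ee_rot: [-0.18, -3.136, -0.0]
force: [-0.7, 0.6, -2.9]
width: 0.323
```

Emit:
jog_arm([
  {"fingers": 1,"xyz": [0,0,0.2],"angular": [0,0,0]},
  {"fingers": 1,"xyz": [0,0,0.4],"angular": [0,0,0]},
  {"fingers": 1,"xyz": [0,0,0.6],"angular": [0,0,0]},
  {"fingers": 1,"xyz": [0,0,0.8],"angular": [0,0,0]},
  {"fingers": 1,"xyz": [0,0,0.8],"angular": [0,0,0]},
])

```text
clock: 13.02
position: [0.5563, -0.2469, 0.18]
ee_rot: [-0.18, -3.136, -0.0]
force: [-0.2, -0.5, -3.7]
width: 0.32
```

Emit:
jog_arm([
  {"fingers": 1,"xyz": [0,0,0.15],"angular": [0,0,0]},
  {"fingers": 1,"xyz": [0,0,0.3],"angular": [0,0,0]},
  {"fingers": 1,"xyz": [0,0,0.45],"angular": [0,0,0]},
  {"fingers": 1,"xyz": [0,0,0.6],"angular": [0,0,0]},
  {"fingers": 1,"xyz": [0,0,0.6],"angular": [0,0,0]},
])

```text
clock: 13.65
position: [0.5563, -0.2469, 0.1741]
ee_rot: [-0.18, -3.136, -0.0]
force: [-0.2, 0.3, -4.3]
width: 0.324
```

Emit:
jog_arm([
  {"fingers": 1,"xyz": [0,0,0.1],"angular": [0,0,0]},
  {"fingers": 1,"xyz": [0,0,0.2],"angular": [0,0,0]},
  {"fingers": 1,"xyz": [0,0,0.3],"angular": [0,0,0]},
  {"fingers": 1,"xyz": [0,0,0.3],"angular": [0,0,0]},
])

```text
clock: 14.15
position: [0.5566, -0.2471, 0.1729]
ee_rot: [0.181, 3.135, 0.0]
force: [-5.3, 2.7, 11.8]
width: 0.325
```

Contact: about +15 N in z with −5 N in x, at TCP 0.1729. I'll back off slightly, ease towards −x, and feel again to tell the flare from the slot bottom.

Emit:
jog_arm([
  {"fingers": 1,"xyz": [0,0,-0.15],"angular": [0,0,0]},
  {"fingers": 1,"xyz": [0.1,0,-0.3],"angular": [0,0,0]},
  {"fingers": 1,"xyz": [0.15,0,-0.3],"angular": [0,0,0]},
  {"fingers": 1,"xyz": [0.15,0,-0.3],"angular": [0,0,0]},
])

```text
clock: 14.65
position: [0.5547, -0.2467, 0.1739]
ee_rot: [-0.18, -3.136, -0.0]
force: [-0.5, 0.1, -3.0]
width: 0.321
```

Emit:
jog_arm([
  {"fingers": 1,"xyz": [0,0,0.1],"angular": [0,0,0]},
  {"fingers": 1,"xyz": [0,0,0.2],"angular": [0,0,0]},
  {"fingers": 1,"xyz": [0,0,0.25],"angular": [0,0,0]},
  {"fingers": 1,"xyz": [0,0,0.25],"angular": [0,0,0]},
])

```text
clock: 15.15
position: [0.555, -0.2468, 0.1729]
ee_rot: [0.181, 3.135, 0.0]
force: [-3.7, 1.7, 9.1]
width: 0.321
```

Emit:
jog_arm([
  {"fingers": 1,"xyz": [0,0,-0.25],"angular": [0,0,0]},
  {"fingers": 1,"xyz": [-0.2,0,-0.25],"angular": [0,0,0]},
  {"fingers": 1,"xyz": [-0.4,0,-0.25],"angular": [0,0,0]},
  {"fingers": 1,"xyz": [-0.5,0,-0.25],"angular": [0,0,0]},
  {"fingers": 1,"xyz": [-0.5,0,-0.25],"angular": [0,0,0]},
])

```text
clock: 15.78
position: [0.5581, -0.2472, 0.1735]
ee_rot: [-0.182, -3.133, -0.002]
force: [-5.8, 1.9, 0.5]
width: 0.321
```

Emit:
jog_arm([
  {"fingers": 1,"xyz": [0.2,0,0],"angular": [0,0,0]},
  {"fingers": 1,"xyz": [0.4,0,0],"angular": [0,0,0]},
  {"fingers": 1,"xyz": [0.6,0,0],"angular": [0,0,0]},
  {"fingers": 1,"xyz": [0.7,0,0],"angular": [0,0,0]},
  {"fingers": 1,"xyz": [0.7,0,0],"angular": [0,0,0]},
])

```text
clock: 16.4
position: [0.5531, -0.2465, 0.1743]
ee_rot: [0.18, 3.136, -0.0]
force: [0.8, -0.5, -4.6]
width: 0.32
```

Emit:
jog_arm([
  {"fingers": 1,"xyz": [0.1,0,0],"angular": [0,0,0]},
  {"fingers": 1,"xyz": [0.2,0,0],"angular": [0,0,0]},
  {"fingers": 1,"xyz": [0.25,0,0],"angular": [0,0,0]},
  {"fingers": 1,"xyz": [0.25,0,0],"angular": [0,0,0]},
])

```text
clock: 16.9
position: [0.5521, -0.2463, 0.1745]
ee_rot: [0.178, 3.133, -0.001]
force: [7.8, -2.3, -7.4]
width: 0.32
```

The free x range is about 0.5525–0.5575, so the pin is in the slot and its centre is 0.555. Centring and pressing down gently, reading moments too.

Emit:
jog_arm([
  {"fingers": 1,"xyz": [-0.2,0,0],"angular": [0,0,0]},
  {"fingers": 1,"xyz": [-0.42,0,0],"angular": [0,0,0]},
  {"fingers": 1,"xyz": [-0.42,0,0],"angular": [0,0,0]},
])

```text
clock: 17.27
position: [0.5542, -0.2467, 0.174]
ee_rot: [-0.181, -3.136, -0.0]
force: [-0.4, 0.4, -3.7]
width: 0.322
```

```bash
python3 - <<'E'
from h import *
goal((.555,-.247,.172),-.113); print(arm.observe()['ft_torque'].round(3))
E
```

```text
shift cm [-0.08 -0.02  0.2 ] turn [ 0.0002 -0.0009 -0.0021] tilt rv [-1.8070e-01 -3.1355e+00 -3.0000e-04] pos [ 0.5542 -0.2467  0.174 ] F [-0.4  0.4 -3.7] w 29.6 t 17.27
[-0.017  0.027 -0.   ]
```

Emit:
jog_arm([
  {"fingers": 1,"xyz": [0,0,0.1],"angular": [0,0,0]},
  {"fingers": 1,"xyz": [0,0,0.2],"angular": [0,0,0]},
  {"fingers": 1,"xyz": [0,0,0.25],"angular": [0,0,0]},
  {"fingers": 1,"xyz": [0,0,0.25],"angular": [0,0,0]},
])

```text
clock: 17.77
position: [0.5543, -0.2469, 0.1729]
ee_rot: [0.181, 3.136, 0.0]
force: [-4.7, 1.6, 9.1]
width: 0.324
```

```bash
python3 - <<'E'
from h import *
goal((.555,-.247,.172),-.113); print(arm.observe()['ft_torque'].round(3))
im=imaging.get_image("scene")[320:440,150:280]; cv2.imwrite("pics/s3.png",cv2.resize(im[:,:,::-1],None,fx=5,fy=5,interpolation=cv2.INTER_CUBIC)[:600])
E
```

```text
shift cm [-0.07 -0.    0.09] turn [ 0.0003  0.0004 -0.0023] tilt rv [1.8090e-01 3.1359e+00 5.0000e-04] pos [ 0.5543 -0.2469  0.1729] F [-4.7  1.6  9.1] w 29.8 t 17.77
[0.509 1.098 0.058]
```

View pics/s3.png

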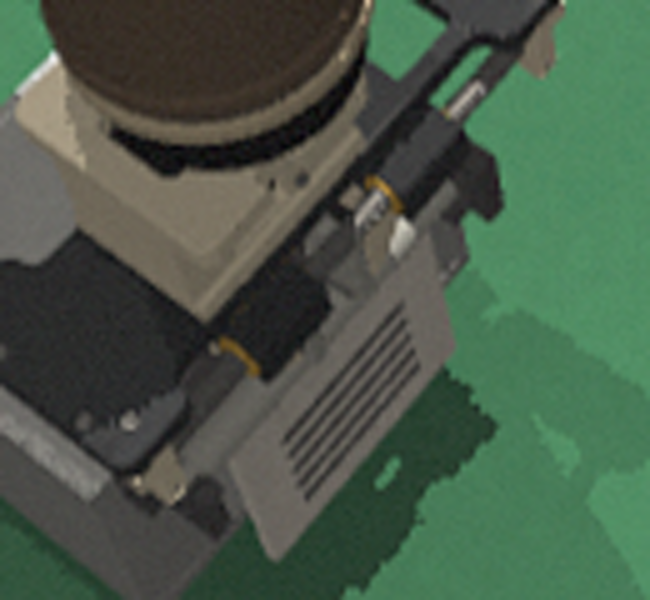

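The panel hangs square in front of the opening with the barrel between the ears, and the moment shows load on the ledge side. I'll reduce the downward press and let the pin out gradually.

Emit:
jog_arm([
  {"fingers": 1,"xyz": [-0.05,0,-0.05],"angular": [0,0,0]},
  {"fingers": 0.3,"xyz": [-0.05,0,-0.05],"angular": [0,0,0]},
  {"fingers": 0.22,"xyz": [-0.05,0,-0.05],"angular": [0,0,0]},
  {"fingers": 0.17,"xyz": [-0.05,0,-0.05],"angular": [0,0,0]},
  {"fingers": 0.12,"xyz": [-0.05,0,-0.05],"angular": [0,0,0]},
  {"fingers": 0.08,"xyz": [-0.05,0,-0.05],"angular": [0,0,0]},
  {"fingers": 0.08,"xyz": [-0.05,0,-0.05],"angular": [0,0,0]},
])

```text
clock: 18.7
position: [0.5561, -0.2446, 0.1728]
ee_rot: [0.177, 3.135, 0.004]
force: [-0.9, 6.7, 3.8]
width: 0.46
```

```bash
python3 - <<'E'
from h import *
goal((.555,-.247,.172),-.113); print(arm.observe()['ft_torque'].round(3))
E
```

```text
shift cm [ 0.09 -0.25  0.08] turn [ 0.0026  0.0013 -0.    ] tilt rv [0.1774 3.1352 0.0039] pos [ 0.5561 -0.2446  0.1728] F [-0.9  6.7  3.8] w 42.3 t 18.7
[1.449 0.074 0.011]
```

Emit:
jog_arm([
  {"fingers": 0.03,"xyz": [0,0,0],"angular": [0,0,0]},
  {"fingers": -0.05,"xyz": [0,0,0],"angular": [0,0,0]},
  {"fingers": -0.15,"xyz": [0,0,0],"angular": [0,0,0]},
  {"fingers": -0.3,"xyz": [0,0,0],"angular": [0,0,0]},
  {"fingers": -0.43,"xyz": [0,0,0],"angular": [0,0,0]},
  {"fingers": -0.43,"xyz": [0,0,0],"angular": [0,0,0]},
])

```text
clock: 19.45
position: [0.555, -0.247, 0.1722]
ee_rot: [-0.181, -3.136, 0.0]
force: [0.3, 0.4, 0.1]
width: 0.712
```

```bash
python3 - <<'E'
from h import *
import pickle
goal((.555,-.247,.172),-.113); st=arm.observe(); print(st['ft_torque'].round(3))
im=imaging.get_image("wrist"); pickle.dump(st,open("w4.pkl","wb")); cv2.imwrite("pics/w4.png",cv2.resize(im[190:370,160:480,::-1],None,fx=2.5,fy=2.5))
E
```

```text
shift cm [0.   0.   0.02] turn [-0.0001 -0.     -0.0022] tilt rv [-1.8080e-01 -3.1364e+00  2.0000e-04] pos [ 0.555  -0.247   0.1722] F [0.3 0.4 0.1] w 65.5 t 19.45
[ 0.051 -0.018  0.025]
```

View pics/w4.png

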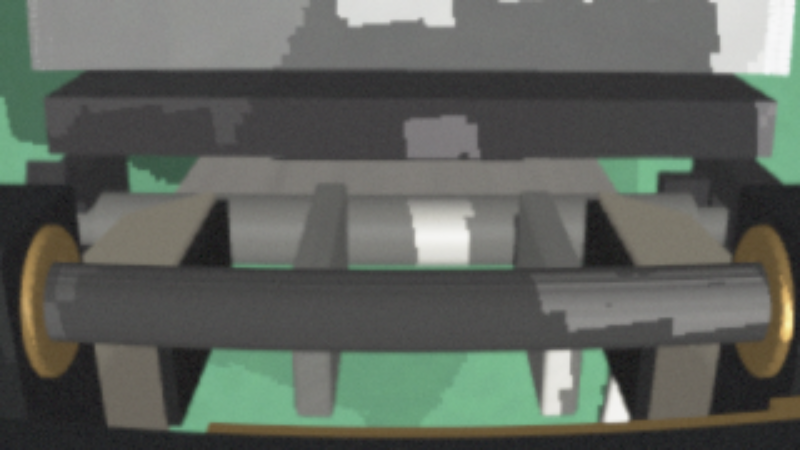

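Forces are zero and the tabs have spread to x≈315 and 560 in the crop. The fingers are clear, so I'll retreat straight up and check from above.

Emit:
jog_arm([
  {"fingers": -0.43,"xyz": [0,0,-1],"angular": [0,0,0]},
  {"fingers": -0.43,"xyz": [0,0,-2.5],"angular": [0,0,0]},
  {"fingers": -0.43,"xyz": [0,0,-4.5],"angular": [0,0,0]},
  {"fingers": -0.43,"xyz": [0,0,-7],"angular": [0,0,0]},
  {"fingers": -0.43,"xyz": [0,0,-10],"angular": [0,0,0]},
  {"fingers": -0.43,"xyz": [0,0,-13],"angular": [0,0,0]},
  {"fingers": -1,"xyz": [0,0,-13],"angular": [0,0,0]},
  {"fingers": -1,"xyz": [0,0,-13],"angular": [0,0,0]},
  {"fingers": -1,"xyz": [0,0,-13],"angular": [0,0,0]},
  {"fingers": -1,"xyz": [0,0,-13],"angular": [0,0,0]},
])

```text
clock: 20.75
position: [0.5548, -0.2466, 0.3016]
ee_rot: [-0.18, -3.135, -0.001]
force: [0.4, -0.9, -0.7]
width: 0.995
```

```bash
python3 - <<'E'
from h import *
import pickle
goal((.555,-.247,.172),-.113); st=arm.observe()
im=imaging.get_image("wrist"); pickle.dump(st,open("w5.pkl","wb")); cv2.imwrite("pics/w5.png",cv2.resize(im[175:265,225:415,::-1],None,fx=4,fy=4,interpolation=cv2.INTER_CUBIC))
E
```

```text
shift cm [-0.04 -0.04 12.96] turn [ 0.0003 -0.0012 -0.0019] tilt rv [-1.8030e-01 -3.1352e+00 -5.0000e-04] pos [ 0.5548 -0.2466  0.3016] F [ 0.4 -0.9 -0.7] w 91.6 t 20.75
```

View pics/w5.png

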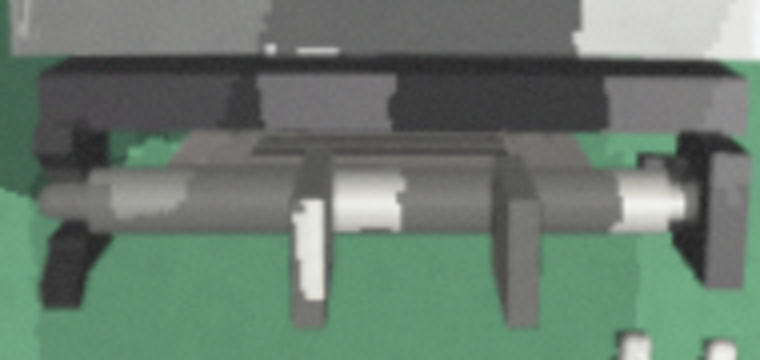

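The tabs are spread as in the parked view: fixed at crop x 292–325 and sprung at 508–540. The barrel lies straight, with the fixed pin in the slot and the sprung pin reaching into its ear. Last, a numeric check.

```bash
python3 - <<'E'
from h import *
import pickle; st=pickle.load(open("w5.pkl","rb"))
W=lambda x,y,z:onz("wrist",(225+x/4,175+y/4),z,st)
z=.1912
F=(W(292,199,z)+W(325,325,z))/2;S=(W(508,199,z)+W(540,326,z))/2
d=S-F;u=d/np.linalg.norm(d);print("sep",np.linalg.norm(d)*1e3,"yaw",np.arctan2(-d[0],d[1]),"origin",F+.012*u)
a,b=W(92,203,.1453),W(687,201,.1453);d=b-a;print("barrel",np.linalg.norm(d)*1e3,"yaw",np.arctan2(-d[0],d[1]),"mid",(a+b)/2)
e=(W(42,305,.1613)+W(742,287,.1613))/2; print("ear mid",e,"->axis",e[:2]-.0158*np.array([.9936,-.1128]))
# level: triangulated tab top heights from wrist + scene would be coarse; compare with move-still second frame
im=imaging.get_image("top"); cv2.imwrite("pics/t5.png",im[:,:,::-1])
t0=cv2.imread("pics/top0.png"); df=cv2.absdiff(t0,cv2.imread("pics/t5.png")).max(2)
for n,(x,y) in dict(cap=(353,293),valve=(359,223),flange=(286,155),spanner=(437,172),ring=(371,186),tube=(373,135)).items(): print(n,int((df[y-20:y+20,x-20:x+20]>50).sum()))
E
```

```text
sep 37.848785865784855 yaw -0.11821885649403478 origin [ 0.55590302 -0.24978348  0.1912    ]
barrel 123.62817061506058 yaw -0.11180733004927626 mid [ 0.55560909 -0.24761037  0.1453    ]
ear mid [ 0.57122818 -0.24900168  0.1613    ] ->axis [ 0.5555293  -0.24721944]
cap 0
valve 0
flange 0
spanner 0
ring 0
tube 0
```

```bash
python3 -c "
from cell import job
print(job.sign_off())"
```

```text
the job is handed in; nothing more can be done
None
```

The door now hangs in the test cell's ears, let go and with its pin home, and the job is handed in at about 21 s of the 64 s allowed. I pinched the tabs to 30 mm to draw the pin and lifted the door off the stand. I then felt for the bottom of the cell's ears, where contact came at an axis height of about 0.141 m. After centring the pin in its slot I let the pin out slowly and backed the gripper straight up.

**Last checks:**
- **Pin:** the tabs measure 37.8 mm apart, the same as when parked, so the pin is home.
- **Position:** the door is within about 1 mm of the cell axis in x, and sits up to 3 mm towards the slotted ear in y, which is within its play.
- **Alignment:** its yaw matches the cell's within about 0.01 rad. I judged level by eye from the straight barrel in the wrist picture and did not measure it separately.
- **Contact:** the tool felt no load when the fingers opened, and they are clear of everything.
- **Bystanders:** the end cap, valve, flange, spanner, seal ring and tube look unchanged in the top view.

**Forces and disagreements:**
- **Forces:** the highest tool reading in the cell was about 12 N, or roughly 16 N on the door with its weight. At the stand it was about 9 N.
- **Ear height:** the camera put the cell's axis about 3 mm lower than where I felt it, within its error.
- **Door in y:** two readings of the door's final y position differed by about 2 mm.

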